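Back the lamp turntable up one notch

TASK

The screw-driving turntable has been clicked on one notch too far and a screw was missed. With a fingertip on its lever, lift the red ratchet pawl out of the teeth and over until it stays up by itself, push the turntable backward (clockwise seen from above) by one notch so that the empty screw hole comes back to the yellow pointer, then tip the pawl down again so that it drops fully into the notch. Work gently with the fingertips, grip and lift nothing, and leave the screw tin, the screwdriver and the lamp driver box where they are.

Things in the scene. Friction and masses are not known exactly. Their poses are not given: they have to be found in the camera images.
- fixture: Base of the turntable, bolted down: grey plate, 300 mm across, 12 mm thick. Origin on the turning axis at bench height; place and yaw differ on every start. Yellow pointer on its -x side, pawl outside the rim at -70 degrees from +x seen from above. There, direction t (along the rim, pawl pin to pawl nose) = (0.940, 0.342, 0) in this frame; outward from the axis = (0.342, -0.940, 0).
- axis (a point): On the turning axis, 105 mm above the bench, at the top of the black finned lamp (200 mm across, lens up) clamped on the turntable. Round it the toothed disc, 160 mm in radius, has 12 saw teeth on its upper face (30 degrees a notch, at 134 to 160 mm from the axis, floors 45 mm and crests 59 mm above the bench).
- turntable (a joint): Angle of disc and lamp, rad, growing counter-clockwise from above (working direction); a notch is 0.524. Starts at 0.02 to 0.10; the lowered pawl stops it at 0.00. One notch back, the pawl stops it at -0.524 and drops in fully if it stands at -0.52 to -0.33; best is -0.46, empty hole at the pointer. Friction (0.35 N m, 3 N at a post) holds it where it is left.
- post1 (a point): Top centre of one of three upright orange locating posts on the disc: 14 mm in diameter, 45 to 150 mm above the bench, 118 mm from the axis, beside the lamp's rim and 45 mm higher than its top. Pushing a post sideways turns the disc. This post starts on the fixture's +y side.
- post2 (a point): Top centre of the second orange post, 120 degrees counter-clockwise from the first.
- post3 (a point): Top centre of the third orange post, 240 degrees counter-clockwise from the first.
- empty_hole (a point): The black empty screw hole (11 mm) in the ring of 12 screws on the lamp's top face, 90 mm from the axis.
- pointer_tip (a point): Tip of the fixed yellow pointer, 132 mm from the axis and 84 mm above the bench, on the fixture's -x side.
- pawl (a joint): Angle of the red pawl, rad: 0 fully down in a notch, 0 to 0.05 at the start (lying on the foot of a tooth's slope), 1.29 thrown back against its stop. It turns about a level pin that points to the turntable's axis. Below about 0.9 it falls down by its weight (340 g), above that it falls back and stays. 2 to 4 N on its lever's end move it.
- pawl_pivot (a point): Middle of the pawl's lever on the pin, 67 mm above the bench, 195 mm outward from the turntable's axis. The nose's tip, when down, is 60 mm from here along t, over the teeth. With the pawl down the lever's end is 35 mm on the +t side of this point and 121 mm above the bench; thrown back, it is 43 mm on the -t side and 115 mm above the bench.
- lever_end (a point): Centre of the red roller-shaped end of the pawl's lever: level cylinder, 20 mm in diameter, 30 mm wide (across t), 64 mm from the pin. Pushed toward -t it swings over in a circle about the pin (centre at most 131 mm high) and lifts the pawl; pushed toward +t it tips the pawl down. Reachable from above on both sides; the blue bracket between it and the disc is 88 mm high.
- screw_tin: Bystander: round aluminium screw tin with lid, 62 mm in diameter and in height, standing near the pawl. Origin at the centre of its underside.
- screwdriver: Bystander: screwdriver with orange handle, 210 mm long, lying on the bench beyond the turntable. Origin under its middle.
- lamp_driver: Bystander: black lamp driver box, 62 x 130 x 36 mm, lying on the fixture's +y side. Origin at the centre of its underside.

How it is judged:
On the way, in this order (a step that is already met when the one before it is completed fails the run):
1. the pawl is lifted out of the teeth and stays thrown back, the turntable not yet turned back (value of joint pawl above 1.15 rad and value of joint turntable above -0.1 rad), for 0.2 s.
2. with the pawl up, the turntable is pushed backward one notch and left at rest there (value of joint pawl above 1 rad and value of joint turntable between -0.535 and -0.32 rad and velocity of joint turntable between -0.05 and 0.05 rad/s), for 0.2 s.
At the end, for the whole second after the job is handed in: The turntable rests one notch back (joint between -0.535 and -0.32), the pawl lies in that notch (below 0.12 rad), both at rest, and the three bystanders are within 20 mm of where they were (value of joint turntable between -0.535 and -0.32 rad and value of joint pawl below 0.12 rad and velocity of joint turntable between -0.05 and 0.05 rad/s and velocity of joint pawl between -0.1 and 0.1 rad/s and distance of each of screw_tin, screwdriver, lamp_driver from where it was at the start of the episode below 0.02 m); the robot touches nothing.
It fails at once if the turntable was let back two notches (value of joint turntable below -0.95 rad).
It fails at once if the turntable was turned forward a notch (value of joint turntable above 0.45 rad).
It fails at once if the pawl, a post or the lamp was gripped or shoved with more than 35 N (contact force between the fingers and fixture above 35 N).
It fails at once if the screw tin, the screwdriver or the lamp driver box was lifted or moved more than 20 mm (distance of any of screw_tin, screwdriver, lamp_driver from where it was at the start of the episode above 0.02 m).
It also fails if it takes over 59 s, if anything falls off the work surface, if the arm or the gripper's body presses on something with over 40 N, if the wrist force passes 120 N, or if a joint passes its speed limit or range.

ROBOT

A 7-joint arm with a two-finger parallel gripper is mounted at the origin on the work surface. World frame = base frame: x ahead of the robot, y to its left, z up, the work surface at z = 0. Lengths are in m, angles in rad, forces in N, time in s.
With the tool pointing down it reaches from about 0.4 to 0.875 m from the base axis. Payload 6.5 kg.
Tool frame: the origin (TCP) lies on the centre line of the jaws, within the pads' length; the fingertips stand 8 mm ahead of it and the grasp point (between the pads) lies 11 mm behind it; z points along the fingers, y is the line along which they close (so a half turn about z gives the same grasp; the last joint's range is limited). The gripper opens to 85 mm and grips with 20 to 120 N. Pads are 22 mm wide; open, the fingers measure 114 mm over their backs; the gripper's body (76 mm by 85 mm) begins 54 mm behind the grasp point. The pads swing forward as they close: fully open they stand 13 mm farther back than shut.
Start: joints at [1.264, 0.536, -0.004, 1.538, 0.003, 1.067, -0.071], TCP at [0.155, -0.631, 0.239] pointing down, gripper open.
Joint ranges: [-2.7, 2.7], [-0.37, 2.16], [-1.27, 1.26], [0.24, 2.4], [-1.31, 4.45], [0.19, 1.91], [-2.76, 2.76]. Speed limits (rad/s): [2.39, 2.39, 3.14, 3.14, 3.14, 3.14, 3.14].

INTERFACE

Orientations are given as a rotation vector (axis times angle).
In Python, from workcell import robot, vision, ticket gives the robot as it stands.
- The arm moves only by the tool apply_moves, never from a script. Its argument "commands" is a list of rows, each a list of 5 numbers: the shift along the tool's x, y, z normalised to -1 to 1, where 1 is 0.2 m, then the turn about the tool's z normalised to -1 to 1, where 1 is 1.5 rad, then the gripper command: -1 is shut, 1 is fully open, values between are in proportion. A call has 1 to 10 rows; each row is the pose to reach, as a shift and turn from the pose commanded when the call began, along the tool's axes at that moment; what a row does not reach only later rows make up. A row lasts 1/8 s, in which the tool goes at most 62.5 mm and 10.7 degrees, less where a joint would pass 70% of its speed; a pose out of reach is approached as far as the arm can. A call with a number of a shift or a turn outside -1 to 1 is refused whole. A call with a gripper value outside its range is refused whole. The fingers move at their own pace and stop on an object; the grip force is fixed at half the most. Time passes only in rows, so rows that repeat a pose let the fingers close. It gives the time, the measured TCP pose, the force, the opening and the grip force at its end, in the units of the state.
- robot.state(): the state, without advancing time (a new reading comes with each control period).
- vision.read_camera(name): name is "side" or "top"; returns a dict with "img" (480x640x3 uint8, blue, green, red), "depth" (480x640 float32, m along the optical axis (not along the pixel's ray), 0 where there is no reading), "fx", "fy", "cx", "cy" (pixels), "R" (3x3) and "t" (3): a world point X has camera coordinates R X + t. Camera axes: x right, y down, z forward; pixel columns grow to the right and rows downward; lengths in m; the calibration is good to about 2 mm. A picture is of the moment at which its call begins.
- ticket.finish_job(): hands the job in; it is judged then, once.
The state is a dict: "clock": time; "q": joint angles; "qd": joint speeds; "joint_efforts": joint torques, N m; "position": TCP position; "tcp_rot": TCP orientation; "contact_force": force on the tool from outside, world axes, zero at the start; "torque": the same for the moment, N m; "opening": opening from 0.0 (shut) to 1.0 (fully open); "finger_force": force on a finger pad.
Only numpy, scipy, OpenCV 4.12 (cv2) and the standard library are available. Lean on these libraries where they do the work, as an engineer would, in place of code of your own. Each camera call takes 0.05 s, during which the arm holds its last target. There are 200 camera calls.

## Working session

There is one attempt and no reset: what is moved stays moved. The work goes in short steps, Python scripts to look and compute and a tool call to move; the robot and the scene stay as the last step left them, time stands still between calls to the robot, and variables do not carry over. Pictures are saved under pics/ and viewed, at most 10 in all, crops included, and the job is handed in when it is done.

Besides the shell and the picture viewer there is one more tool, called after "Emit:" as a command line: name --pt "numbers of a row" for each row, then --argument value for the rest. apply_moves: Moves the arm, as the interface text tells. Scaled input: -1 to 1 covers 0.2 m each way for a shift and 1.5 rad each way for a turn. Its arguments: {"type":"object","properties":{"commands":{"type":"array"}},"required":["commands"]}

```bash
mkdir -p pics
cat > h.py <<'E'
import numpy as np, cv2
from workcell import robot, vision, ticket
def cam(n,name=None):
    c=vision.read_camera(n)
    if name: cv2.imwrite('pics/'+name,c['img'])
    return c
def ray(c,u,v,z):
    d=c['R'].T@np.array([(u-c['cx'])/c['fx'],(v-c['cy'])/c['fy'],1]); o=-c['R'].T@c['t']
    return o+d*(z-o[2])/d[2]
def proj(c,X):
    p=c['R']@np.asarray(X)+c['t']; return c['fx']*p[0]/p[2]+c['cx'],c['fy']*p[1]/p[2]+c['cy']
E
python3 - <<'E'
from h import *
s=robot.state();print(s)
a=cam('top','t0.png');b=cam('side','s0.png')
for c in(a,b):print(-c['R'].T@c['t'],c['R'],c['fx'])
E
```

```text
{'clock': 0.0, 'q': array([ 1.26383736,  0.5371511 , -0.00446912,  1.5388746 ,  0.00257679,
        1.06731778, -0.0711947 ]), 'qd': array([ 0.00081465, -0.00062005, -0.00010248,  0.00037327,  0.00049246,
       -0.00083181,  0.00019475]), 'joint_efforts': array([-6.90478987e-05, -5.83413577e+01,  1.04799248e+00, -2.59099191e+01,
        1.22365876e-02,  9.65575950e-03,  1.19498259e-05]), 'position': array([ 0.15484387, -0.63064274,  0.23842198]), 'tcp_rot': array([-3.11713325e+00, -3.77207885e-01,  4.72516382e-04]), 'contact_force': array([-0.44695884, -0.3023674 , -0.68594037]), 'torque': array([0.00135227, 0.00925945, 0.00870519]), 'finger_force': 0.0, 'opening': 1.0021920709488652}
[0.43258554 0.06837479 1.46274933] [[ 0.00871613 -0.99993863  0.00683836]
 [-0.99309373 -0.0094562  -0.11694196]
 [ 0.11699945 -0.00577185 -0.99311521]] 594.5534937770553
[ 0.34177153 -0.61431325  0.8416749 ] [[ 0.92354274 -0.38325764 -0.01350549]
 [-0.27864129 -0.6464174  -0.71028416]
 [ 0.26349165  0.65974096 -0.70378549]] 590.1155285788369
```

View pics/t0.png

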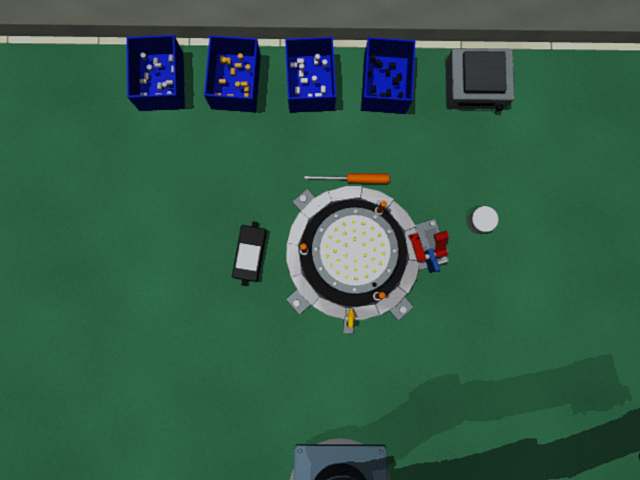

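View pics/s0.png

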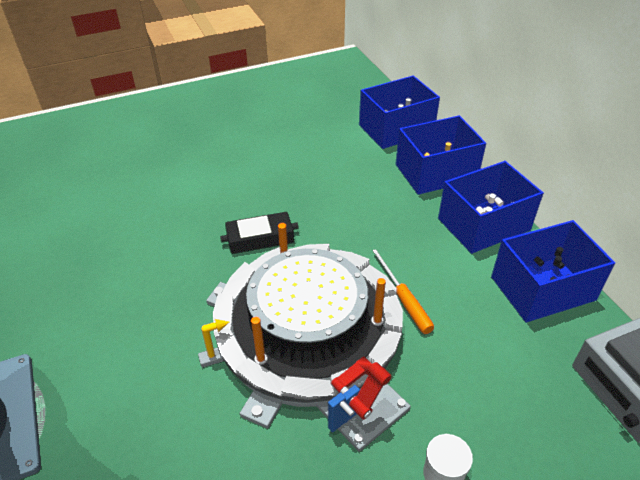

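The top view shows the lamp centre near (355,250), posts near (382,207), (304,246) and (380,296), the pointer at (351,312), the red pawl and lever near (430,245), and the tin at (485,218). The side view shows the red lever near (365,375). Next I'll measure these.

```bash
python3 - <<'E'
from h import *
a=cam('top');b=cam('side')
def blobs(c,f,box,mn=15):
    hsv=cv2.cvtColor(c['img'],cv2.COLOR_BGR2HSV);m=f(hsv).astype(np.uint8)
    k=np.zeros_like(m);x0,y0,x1,y1=box;k[y0:y1,x0:x1]=1
    n,l,st,ce=cv2.connectedComponentsWithStats(m*k)
    return [(st[i],ce[i],l==i) for i in range(1,n) if st[i][4]>=mn]
org=lambda h:(h[...,0]>6)&(h[...,0]<17)&(h[...,1]>170)&(h[...,2]>90)
red=lambda h:((h[...,0]<5)|(h[...,0]>174))&(h[...,1]>150)&(h[...,2]>70)
yel=lambda h:(h[...,0]>17)&(h[...,0]<30)&(h[...,1]>150)&(h[...,2]>120)
def world(c,m):
    v,u=np.nonzero(m&(c['depth']>0));z=c['depth'][v,u]
    P=np.stack([(u-c['cx'])/c['fx']*z,(v-c['cy'])/c['fy']*z,z],1)
    return (P-c['t'])@c['R']
for n,c,box in(('top',a,(270,185,470,340)),('side',b,(190,200,420,440))):
  for nm,f in(('org',org),('red',red),('yel',yel)):
    for st,ce,m in blobs(c,f,box):
        W=world(c,m); zt=np.percentile(W[:,2],95); T=W[W[:,2]>zt-.008]
        print(n,nm,st,ce.round(1),'top',T.mean(0).round(4), 'rng',W.min(0).round(3),W.max(0).round(3)) if nm!='yel' or st[4]>25 else 0
# lamp top/ lens by depth
g=world(a,np.ones((480,640),bool)); k=(abs(g[:,2]-.105)<.006)&(np.hypot(g[:,0]-.42,g[:,1])<.2)
q=g[k,:2].astype(np.float32);print('lamp',k.sum(),cv2.minEnclosingCircle(q),q.mean(0))
k=(abs(g[:,2]-.062)<.004)&(g[:,1]<-.15)&(g[:,1]>-.35)&(abs(g[:,0]-.5)<.12);print('tin',np.median(g[k],0),k.sum())
for n,c,B in(('top',a,(400,220,460,280)),('side',b,(310,340,420,450))):
    x0,y0,x1,y1=B;cv2.imwrite(f'pics/{n}_z.png',cv2.resize(c['img'][y0:y1,x0:x1],None,fx=5,fy=5,interpolation=2))
for u,v in((375,284),):print('hole',ray(a,u,v,.105))
E
python3 -c "
import cv2,numpy as np
a=cv2.imread('pics/top_z.png');b=cv2.imread('pics/side_z.png');a=cv2.resize(a,(240,240));b=cv2.resize(b,(550,550));c=np.zeros((550,790,3),np.uint8);c[:240,:240]=a;c[:,240:]=b;cv2.imwrite('pics/z1.png',c)"
```

```text
top org [381 201   6   6  25] [383.2 203.6] top [ 0.6636 -0.0896  0.1516] rng [ 0.658 -0.095  0.145] [ 0.669 -0.084  0.156]
top org [300 243   7   7  32] [303.2 246. ] top [0.5671 0.0897 0.1509] rng [0.56  0.083 0.048] [0.579 0.096 0.155]
top org [379 292   7   7  33] [381.7 294.5] top [ 0.4608 -0.0845  0.1524] rng [ 0.455 -0.105  0.045] [ 0.466 -0.078  0.158]
top red [435 231  13  27 255] [440.9 243.9] top [ 0.5943 -0.2215  0.1325] rng [ 0.551 -0.248  0.068] [ 0.605 -0.208  0.137]
top red [409 233  17  29 236] [417.6 247.2] top [ 0.5744 -0.1782  0.0761] rng [ 0.541 -0.2    0.013] [ 0.607 -0.16   0.083]
top yel [347 308   8  20  93] [350.4 317.9] top [ 0.4075 -0.02    0.0919] rng [ 0.387 -0.029  0.053] [ 0.431 -0.012  0.101]
side org [278 223   9  29 182] [282.4 237.8] top [0.5643 0.0846 0.1476] rng [0.558 0.079 0.037] [0.61  0.206 0.152]
side org [374 283  11  39 280] [378.6 302.1] top [ 0.6611 -0.0955  0.1446] rng [ 0.656 -0.099  0.052] [ 0.668 -0.088  0.152]
side org [403 284  17  22  25] [411.4 294.2] top [ 0.7584 -0.0445  0.0235] rng [ 0.755 -0.071  0.021] [ 0.761 -0.017  0.028]
[... 369 characters left out ...]
  0.136]
side yel [378 279   7   5  26] [380.7 281. ] top [ 0.6631 -0.0912  0.151 ] rng [ 0.658 -0.097  0.149] [ 0.668 -0.086  0.155]
side yel [399 284  21  35 204] [410.2 299.8] top [ 0.749  -0.0563  0.0257] rng [ 0.743 -0.096  0.021] [ 0.756 -0.017  0.029]
side yel [201 319  28  39 334] [211.5 334.2] top [ 0.4078 -0.0243  0.0898] rng [ 0.386 -0.032  0.01 ] [ 0.429 -0.015  0.097]
side yel [252 318   7   5  32] [254.9 319.9] top [ 0.4591 -0.0862  0.1508] rng [ 0.455 -0.092  0.148] [ 0.464 -0.081  0.154]
lamp 4248 ((0.5276660323143005, -0.018335262313485146), 0.11766096204519272) [ 0.54500556 -0.02423875]
tin [ 0.54942915 -0.16730315  0.06095626] 123
hole [ 0.48541119 -0.07526781  0.105     ]
```

View pics/z1.png

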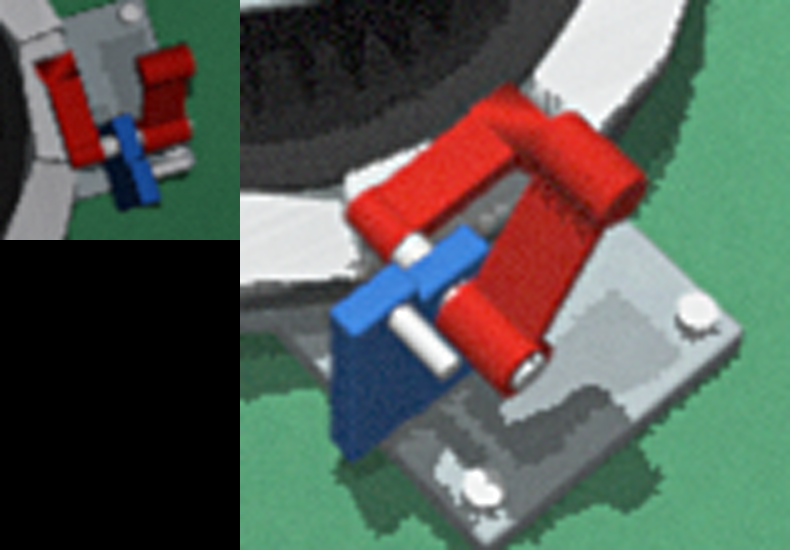

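The crop shows the pawl down, with the lever roller (centre about (600,165) in the crop) on the +x side of the pin. The posts give an axis of (0.564,-0.028) with radii of 117–118 mm, as specified. The lever end at (0.594,-0.222), top at 131 mm, also fits. One thing to check: the pointer and pawl directions don't seem to share one yaw.

```bash
cat >> h.py <<'E'
from scipy.spatial.transform import Rotation as Ro
def shift(target,yaw_x=None):
    """tool-axis shift (units of 0.2 m) from the current pose to target; turn to bring tool x to world angle yaw_x"""
    s=robot.state();R=Ro.from_rotvec(s['tcp_rot']).as_matrix()
    d=R.T@(np.array(target)-s['position'])/.2
    a=np.arctan2(R[1,0],R[0,0])
    print('pos',s['position'].round(4),'ang',a.round(3),'shift',d.round(3),'turn',None if yaw_x is None else round((a-yaw_x)/1.5,3))
E
python3 - <<'E'
from h import *
a=cam('top');b=cam('side')
ax=np.array([.5638,-.0281])
for n,c,box in(('top',a,(360,270,395,305)),('side',b,(255,310,290,340))):
    x0,y0,x1,y1=box;g=c['img'][y0:y1,x0:x1].max(2)
    W=[(ray(c,u+x0,v+y0,.105)) for v,u in zip(*np.nonzero(g<60))]
    W=np.array([w[:2] for w in W if abs(np.hypot(*(w[:2]-ax))-.09)<.008]); m=W.mean(0)-ax
    print(n,'hole',len(W),m,np.hypot(*m),np.degrees(np.arctan2(m[1],m[0])))
for c,u,v in((a,485,218),(b,449,449)):print('tin',ray(c,u,v,.062))
for c,u,v in((a,351,309),(b,228,324)):
    w=ray(c,u,v,.088)[:2]-ax;print('ptr',w,np.hypot(*w),np.degrees(np.arctan2(w[1],w[0])))
# pawl hub near edge of the lever (side) for yaw
for yaw in(-3,-20,-22):
    t=np.radians(yaw-70);o=np.array([np.cos(t),np.sin(t)]);tt=np.array([-o[1],o[0]])
    for nm,r,z in(('piv',0,.067),('lev',.035,.121)):
        P=[*(ax+.195*o+r*tt),z];print(yaw,nm,np.round(P,3),np.round(proj(a,P)),np.round(proj(b,P)))
shift((.665,-.222,.2),0)
E
```

```text
top hole 13 [-0.0794552  -0.04523473] 0.09142926126069417 -150.34666172206792
side hole 22 [-0.07860873 -0.04425773] 0.09021130047226539 -150.61992957307748
tin [ 0.64653607 -0.34289259  0.062     ]
tin [ 0.64970667 -0.33538805  0.062     ]
ptr [-0.13549593  0.00634999] 0.13564464604333268 177.31680885797857
ptr [-0.13608425 -0.00093083] 0.13608743128997636 -179.6080962296817
-3 piv [ 0.621 -0.215  0.067] [432. 228.] [390. 384.]
-3 lev [ 0.654 -0.204  0.121] [432. 210.] [410. 350.]
-20 piv [ 0.564 -0.223  0.067] [436. 252.] [358. 402.]
-20 lev [ 0.599 -0.223  0.121] [440. 234.] [382. 373.]
-22 piv [ 0.557 -0.223  0.067] [436. 255.] [353. 403.]
-22 lev [ 0.592 -0.224  0.121] [441. 237.] [378. 375.]
pos [ 0.155 -0.631  0.239] ang 0.241 shift [ 2.964 -1.378  0.195] turn 0.161
```

The pawl points fit t at world angle of about -1° in both views: pivot (0.560,-0.223), lever end (0.595,-0.223). The pointer is at about 178.5° and the hole at 209.5°, so the disc needs to turn about -31°, which agrees with the notch. The stated angle between pointer and pawl doesn't match the images, so I'll use the measured points.

Emit:
apply_moves --pt "0.25 -0.12 0 0 -1" --pt "0.5 -0.23 0 0 -1" --pt "0.75 -0.35 0 0 -1" --pt "1 -0.46 0 0 -1"

```text
clock: 0.8
position: [0.3285, -0.4929, 0.2394]
tcp_rot: [3.119, 0.377, 0.0]
contact_force: [-0.1, -0.9, 0.5]
opening: 0.141
finger_force: 0.0
```

Emit:
apply_moves --pt "0.25 -0.12 0 0 -1" --pt "0.5 -0.23 0 0 -1" --pt "0.75 -0.35 0 0 -1" --pt "1 -0.46 0 0 -1"

```text
clock: 1.3
position: [0.5008, -0.3559, 0.2394]
tcp_rot: [3.119, 0.377, 0.0]
contact_force: [1.1, -0.7, 0.6]
opening: -0.003
finger_force: 0.0
```

Emit:
apply_moves --pt "0.25 -0.12 0 0.08 -1" --pt "0.5 -0.23 0.05 0.16 -1" --pt "0.75 -0.35 0.1 0.17 -1" --pt "0.95 -0.45 0.15 0.17 -1" --pt "0.95 -0.45 0.15 0.17 -1" --pt "0.95 -0.45 0.15 0.17 -1"

```text
clock: 2.05
position: [0.6621, -0.2253, 0.2091]
tcp_rot: [3.141, -0.023, -0.001]
contact_force: [-0.2, -1.1, 0.2]
opening: -0.005
finger_force: 0.0
```

Run:
```python
from h import *
shift((.65,-.223,.115),-.015)
cam('side','s1.png');c=cam('top')
```

```text
pos [ 0.6621 -0.2253  0.2091] ang -0.015 shift [-0.06  -0.011  0.471] turn 0.0
```

View pics/s1.png

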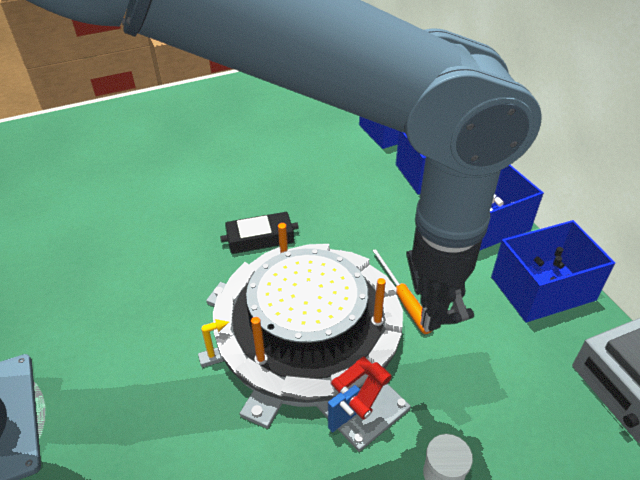

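The view shows the closed gripper hanging near (440,310), beyond the lever on the +t side, with the tin at (449,455) untouched. Next I'll go down and push toward -t.

Emit:
apply_moves --pt "0 -0.01 0.24 0 -1" --pt "-0.05 -0.01 0.47 0 -1" --pt "-0.05 -0.01 0.47 0 -1"

```text
clock: 2.52
position: [0.6485, -0.2232, 0.1121]
tcp_rot: [-3.14, 0.026, 0.012]
contact_force: [0.4, -0.3, 0.6]
opening: -0.0
finger_force: 0.0
```

Emit:
apply_moves --pt "-0.08 0 0 0 -1" --pt "-0.16 0 0 0 -1" --pt "-0.21 0 0 0 -1" --pt "-0.27 0 0 0 -1" --pt "-0.33 0 0 0 -1" --pt "-0.38 0 0 0 -1" --pt "-0.43 0 0 0 -1" --pt "-0.48 0 0 0 -1" --pt "-0.52 0 0 0 -1" --pt "-0.52 0 0 0 -1"

```text
clock: 3.78
position: [0.5479, -0.2209, 0.1152]
tcp_rot: [-3.141, 0.023, 0.001]
contact_force: [0.5, -0.5, -0.1]
opening: 0.001
finger_force: 0.0
```

Run:
```python
from h import *
shift((.6,-.223,.23),-.015)
c=cam('side');i=c['img'][280:480,240:500];cv2.imwrite('pics/s2.png',cv2.resize(i,None,fx=3,fy=3))
```

```text
pos [ 0.5479 -0.2209  0.1152] ang -0.015 shift [ 0.26   0.007 -0.574] turn 0.0
```

View pics/s2.png

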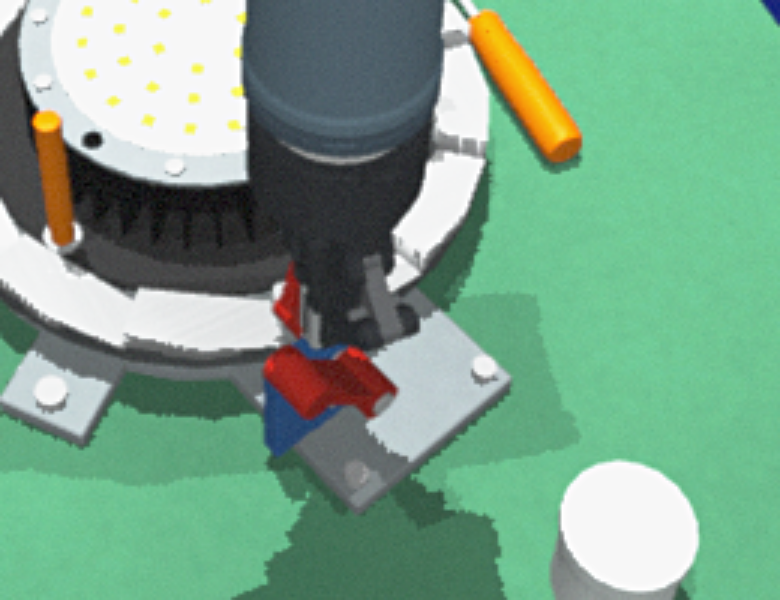

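The picture shows the lever (330,385 in the crop) swung over to the -t side and the nose raised, with no force on the finger. I'll lift and go over the lamp to the post on the +y side.

Emit:
apply_moves --pt "0.03 0 -0.2 0 -1" --pt "0.03 0 -0.4 0 -1" --pt "0 -0.1 -0.6 0 -1" --pt "-0.05 -0.35 -0.6 0 -1" --pt "-0.1 -0.65 -0.6 0 -1" --pt "-0.15 -0.95 -0.6 0 -1"

```text
clock: 4.58
position: [0.5215, -0.0285, 0.2357]
tcp_rot: [-3.141, 0.023, -0.002]
contact_force: [1.3, 0.1, -1.0]
opening: 0.001
finger_force: 0.0
```

Emit:
apply_moves --pt "-0.05 -0.3 0 0 -1" --pt "-0.08 -0.6 0 0 -1" --pt "-0.08 -0.6 0 0 -1" --pt "-0.08 -0.6 0 0 -1"

```text
clock: 5.08
position: [0.5074, 0.0894, 0.2353]
tcp_rot: [3.141, -0.022, 0.0]
contact_force: [-1.3, 0.5, -0.2]
opening: -0.0
finger_force: 0.0
```

Run:
```python
from h import *
c=cam('side','s3.png');a=cam('top')
h=cv2.cvtColor(c['img'],cv2.COLOR_BGR2HSV);m=((h[...,0]<5)|(h[...,0]>174))&(h[...,1]>150)&(h[...,2]>70);m[:300]=0
v,u=np.nonzero(m&(c['depth']>0));z=c['depth'][v,u]
W=(np.stack([(u-c['cx'])/c['fx']*z,(v-c['cy'])/c['fy']*z,z],1)-c['t'])@c['R']
T=W[(W[:,1]<-.2)&(W[:,2]>.1)];print('lever top pts',T.mean(0),T.min(0),T.max(0),len(T))
shift((.53,.083,.128),-.015)
```

```text
lever top pts [ 0.52291306 -0.24845431  0.12168981] [ 0.51009325 -0.26242884  0.10012573] [ 0.54415898 -0.22980195  0.12881657] 354
pos [0.5074 0.0881 0.2352] ang -0.017 shift [0.113 0.023 0.536] turn -0.001
```

View pics/s3.png

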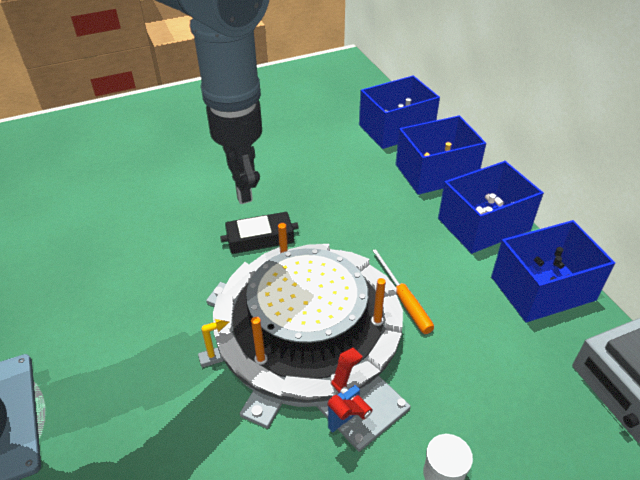

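The pawl stays thrown back: roller at (0.521,-0.248). Its move from (0.594,-0.222) shows that t is really at about +20° world. So the fixture yaw is about 0, which agrees with the pointer and the hole. The gripper is near (245,190), above and behind the +y post at (282,235). I'll go down and push +x.

Emit:
apply_moves --pt "0.05 0.02 0.25 0 -1" --pt "0.09 0.02 0.53 0 -1" --pt "0.09 0.02 0.53 0 -1"

```text
clock: 5.55
position: [0.5223, 0.0832, 0.1258]
tcp_rot: [3.139, -0.026, -0.013]
contact_force: [-1.3, 0.1, 0.1]
opening: 0.0
finger_force: 0.0
```

Emit:
apply_moves --pt "0.06 0 0 0 -1" --pt "0.11 0 0 0 -1" --pt "0.15 0 0 0 -1" --pt "0.19 0.01 0 0 -1" --pt "0.23 0.01 0 0 -1" --pt "0.26 0.02 0 0 -1" --pt "0.29 0.02 0 0 -1" --pt "0.32 0.03 0 0 -1" --pt "0.34 0.03 0 0 -1" --pt "0.34 0.03 0 0 -1"

```text
clock: 6.8
position: [0.5933, 0.078, 0.129]
tcp_rot: [3.141, -0.023, 0.0]
contact_force: [-1.8, -0.7, -0.4]
opening: 0.002
finger_force: 0.8
```

```bash
cat > ang.py <<'E'
from h import *
c=cam('side','s4.png');ax=np.array([.5638,-.0281])
g=c['img'].max(2)
W=[]
for v in range(240,350):
  for u in range(235,380):
    if g[v,u]<60:
      w=ray(c,u,v,.105)[:2]-ax
      if abs(np.hypot(*w)-.09)<.007:W.append(w)
W=np.array(W);a=np.degrees(np.arctan2(W[:,1],W[:,0]))%360
print('hole angle hist',[(i,int(((a>=i)&(a<i+4)).sum())) for i in range(160,220,4)])
k=(a>165)&(a<215);print('hole',a[k].mean(),k.sum())
h=cv2.cvtColor(c['img'],cv2.COLOR_BGR2HSV);m=((h[...,0]>6)&(h[...,0]<17)&(h[...,1]>170)&(h[...,2]>90)).astype(np.uint8);m[:,395:]=0
n,l,st,ce=cv2.connectedComponentsWithStats(m)
for i in range(1,n):
    if st[i][4]>60 and st[i][0]>190:
        v,u=np.nonzero(l==i);top=v<=v.min()+4
        w=ray(c,u[top].mean(),v[top].mean(),.149)[:2]-ax;print('post',st[i],np.hypot(*w).round(4),np.degrees(np.arctan2(w[1],w[0])).round(1))
shift((.6,.08,.24))
E
python3 ang.py
```

```text
hole angle hist [(160, 0), (164, 0), (168, 0), (172, 0), (176, 0), (180, 2), (184, 17), (188, 5), (192, 0), (196, 0), (200, 0), (204, 0), (208, 0), (212, 0), (216, 0)]
hole 186.5030219213396 24
post [306 228   7  20 101] 0.098 64.7
post [234 299  13  44 344] 0.1175 -173.7
post [366 300  12  44 325] 0.1192 -53.7
pos [0.5933 0.0784 0.1291] ang -0.015 shift [ 0.034 -0.009 -0.555] turn None
```

View pics/s4.png

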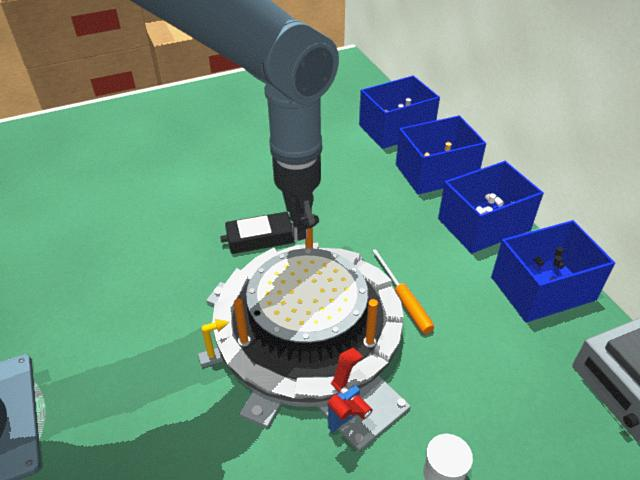

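The disc has turned about 22.5° (hole at (258,313), just short of the pointer). About 7° more is needed, so I'll push another 13 mm.

Emit:
apply_moves --pt "0.02 0.01 0 0 -1" --pt "0.04 0.02 0 0 -1" --pt "0.055 0.03 0 0 -1" --pt "0.065 0.03 0 0 -1" --pt "0.065 0.03 0 0 -1" --pt "0.065 0.03 0 0 -1"

```text
clock: 7.6
position: [0.6062, 0.0721, 0.1294]
tcp_rot: [3.141, -0.023, 0.001]
contact_force: [-1.4, -0.7, -0.8]
opening: -0.003
finger_force: 0.6
```

```bash
python3 ang.py
```

```text
hole angle hist [(160, 0), (164, 0), (168, 0), (172, 0), (176, 12), (180, 8), (184, 0), (188, 0), (192, 0), (196, 0), (200, 0), (204, 0), (208, 0), (212, 0), (216, 0)]
hole 179.67157692450806 20
post [314 228   7  21 106] 0.0991 56.4
post [231 293  13  44 303] 0.1175 -179.9
post [361 308  12  42 330] 0.1204 -62.6
pos [0.6062 0.0721 0.1294] ang -0.014 shift [-0.031 -0.039 -0.553] turn None
```

Hole at 179.7°, pointer at about 178.8°: the disc has turned 29.7° and is aligned. I'll back off and go to the -t side of the lever.

Emit:
apply_moves --pt "-0.06 0 0 0 -1" --pt "-0.12 0 -0.05 0 -1" --pt "-0.15 0 -0.3 0 -1" --pt "-0.2 0.05 -0.55 0 -1" --pt "-0.3 0.3 -0.55 0 -1" --pt "-0.4 0.6 -0.55 0 -1" --pt "-0.5 0.9 -0.55 0 -1"

```text
clock: 8.52
position: [0.5027, -0.1062, 0.2405]
tcp_rot: [3.141, -0.021, 0.003]
contact_force: [1.3, -0.3, -0.2]
opening: -0.001
finger_force: 0.0
```

Emit:
apply_moves --pt "-0.05 0.3 0 -0.1 -1" --pt "-0.1 0.6 0 -0.2 -1" --pt "-0.13 0.78 0 -0.23 -1" --pt "-0.13 0.78 0 -0.23 -1" --pt "-0.13 0.78 0 -0.23 -1"

```text
clock: 9.15
position: [0.4757, -0.2593, 0.2398]
tcp_rot: [-3.098, -0.518, -0.001]
contact_force: [0.4, -0.4, 0.4]
opening: 0.003
finger_force: 0.0
```

```bash
python3 ang.py | tail -5
python3 - <<'E'
from h import *
shift((.48,-.263,.113),.33)
c=cam('side');i=c['img'][240:480,180:500];cv2.imwrite('pics/s5.png',cv2.resize(i,None,fx=2.4,fy=2.4))
print(proj(c,(.521,-.248,.115)),proj(c,robot.state()['position']+[0,0,-.008]))
E
```

```text
hole angle hist [(160, 0), (164, 0), (168, 0), (172, 0), (176, 12), (180, 6), (184, 0), (188, 0), (192, 0), (196, 0), (200, 0), (204, 2), (208, 5), (212, 17), (216, 25)]
hole 195.56752640007429 36
post [231 294  13  42 292] 0.1174 -178.1
post [361 308  12  42 326] 0.1214 -62.3
pos [ 0.4759 -0.2588  0.2398] ang 0.333 shift [ 1.139 -1.399 -0.   ] turn None
pos [ 0.4759 -0.2588  0.2398] ang 0.333 shift [0.012 0.027 0.634] turn 0.002
(np.float64(338.44085635409954), np.float64(409.56802320326403)) (np.float64(309.2551104808052), np.float64(380.4583269177001))
```

View pics/s5.png

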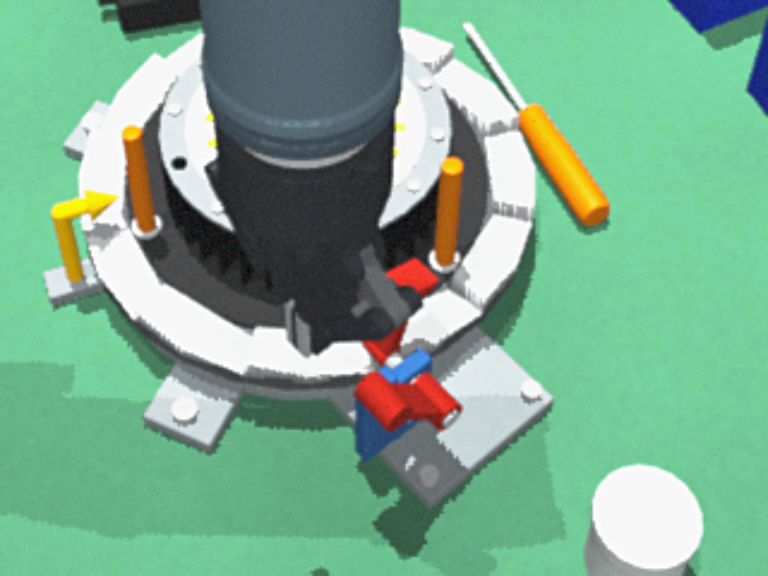

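The disc stays in place, and the roller is at crop (385,400), i.e. full-image (340,407), matching the predicted (338,410). I'll go down and tip the pawl toward +t.

Emit:
apply_moves --pt "0.0 0.03 0.3 0 -1" --pt "0.01 0.03 0.63 0 -1" --pt "0.01 0.03 0.63 0 -1"

```text
clock: 9.62
position: [0.4767, -0.2624, 0.1098]
tcp_rot: [-3.092, -0.52, 0.011]
contact_force: [-0.2, 0.3, -0.0]
opening: 0.0
finger_force: 0.0
```

Emit:
apply_moves --pt "0.06 0 0 0 -1" --pt "0.11 0 0 0 -1" --pt "0.15 0 0 0 -1" --pt "0.19 0 0 0 -1" --pt "0.23 0 0 0 -1" --pt "0.27 0 0 0 -1" --pt "0.31 0 0 0 -1" --pt "0.34 0 0 0 -1" --pt "0.34 0 0 0 -1" --pt "0.34 0 0 0 -1"

```text
clock: 10.88
position: [0.5434, -0.2435, 0.1132]
tcp_rot: [3.099, 0.517, -0.001]
contact_force: [0.1, 0.1, 0.8]
opening: 0.004
finger_force: 0.0
```

Emit:
apply_moves --pt "-0.1 0 0 0 -1" --pt "-0.15 0 -0.2 0 -1" --pt "-0.2 0 -0.5 0 -1" --pt "-0.4 0.2 -0.6 0 -1" --pt "-0.6 0.5 -0.6 0 -1" --pt "-0.7 0.8 -0.6 0 -1" --pt "-0.7 0.8 -0.6 0 -1"

```text
clock: 11.75
position: [0.4602, -0.4457, 0.2331]
tcp_rot: [3.098, 0.505, -0.003]
contact_force: [0.0, 0.1, -0.4]
opening: -0.001
finger_force: 0.0
```

```bash
python3 ang.py
python3 - <<'E'
from h import *
c=cam('side');i=c['img'][240:480,180:500];cv2.imwrite('pics/s6.png',cv2.resize(i,None,fx=2.4,fy=2.4))
h=cv2.cvtColor(c['img'],cv2.COLOR_BGR2HSV);m=((h[...,0]<5)|(h[...,0]>174))&(h[...,1]>150)&(h[...,2]>70);m[:300]=0
v,u=np.nonzero(m&(c['depth']>0));z=c['depth'][v,u]
W=(np.stack([(u-c['cx'])/c['fx']*z,(v-c['cy'])/c['fy']*z,z],1)-c['t'])@c['R']
T=W[(W[:,2]>.122)];print('lever',T.mean(0),T.max(0))
E
```

```text
Traceback (most recent call last):
  File "ang.py", line 10, in <module>
    W=np.array(W);a=np.degrees(np.arctan2(W[:,1],W[:,0]))%360
                                          ~^^^^^
IndexError: too many indices for array: array is 1-dimensional, but 2 were indexed
<stdin>:6: RuntimeWarning: Mean of empty slice.
  ret = um.true_divide(
Traceback (most recent call last):
ValueError: zero-size array to reduction operation maximum which has no identity
```

View pics/s6.png

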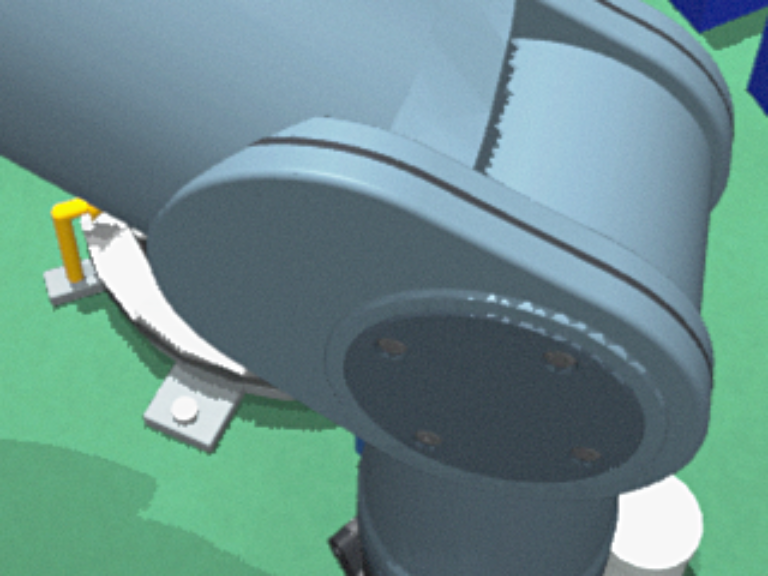

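The arm blocks the side camera, so I'll move it farther away.

Emit:
apply_moves --pt "-0.25 0.05 0 0 -1" --pt "-0.5 0.1 0 0 -1" --pt "-0.75 0.15 0 0 -1" --pt "-1 0.2 0 0 -1" --pt "-1 0.2 0 0 -1"

```text
clock: 12.48
position: [0.283, -0.5439, 0.2333]
tcp_rot: [3.1, 0.509, -0.004]
contact_force: [0.9, 0.5, -0.4]
opening: 0.0
finger_force: 0.0
```

Emit:
apply_moves --pt "-0.25 0.05 0 0 -1" --pt "-0.5 0.1 0 0 -1" --pt "-0.5 0.3 0 0 -1" --pt "-0.5 0.3 0 0 -1"

```text
clock: 12.98
position: [0.215, -0.6321, 0.2329]
tcp_rot: [3.098, 0.521, 0.003]
contact_force: [0.5, 0.5, -0.7]
opening: -0.001
finger_force: 0.0
```

```bash
python3 ang.py
python3 - <<'E'
from h import *
c=cam('side');i=c['img'][240:480,180:500];cv2.imwrite('pics/s7.png',cv2.resize(i,None,fx=2.4,fy=2.4))
h=cv2.cvtColor(c['img'],cv2.COLOR_BGR2HSV);m=((h[...,0]<5)|(h[...,0]>174))&(h[...,1]>150)&(h[...,2]>70);m[:300]=0
v,u=np.nonzero(m&(c['depth']>0));z=c['depth'][v,u]
W=(np.stack([(u-c['cx'])/c['fx']*z,(v-c['cy'])/c['fy']*z,z],1)-c['t'])@c['R']
T=W[(W[:,2]>.122)];print('lever',T.mean(0),T.max(0))
E
```

```text
hole angle hist [(160, 0), (164, 0), (168, 0), (172, 0), (176, 12), (180, 6), (184, 0), (188, 0), (192, 0), (196, 0), (200, 0), (204, 0), (208, 0), (212, 0), (216, 0)]
hole 179.41501062613628 18
post [313 221   8  27 152] 0.1139 59.1
post [231 293  13  43 300] 0.1163 -179.3
post [361 305  12  45 335] 0.1165 -59.1
pos [ 0.2149 -0.6308  0.2328] ang 0.334 shift [ 2.984 -2.727 -0.028] turn None
lever [ 0.59214225 -0.2259622   0.13004131] [ 0.60571807 -0.20907496  0.13525468]
```

View pics/s7.png

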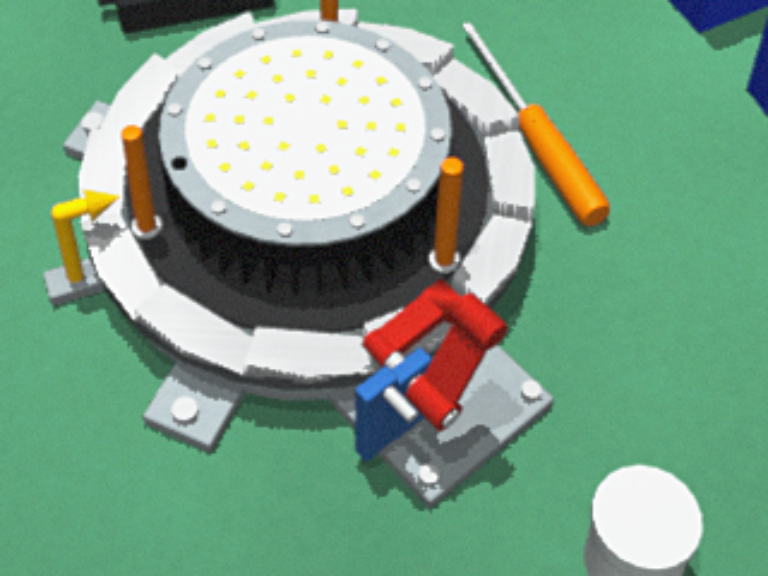

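The pawl is down again: lever top (0.592,-0.226,0.130), the same as at the start. The hole at crop (179,163) is at the pointer, and the tin and screwdriver haven't moved. Handing in.

```bash
python3 -c "
from h import *
print(ticket.finish_job())"
```

```text
the job is handed in; nothing more can be done
None
```

The job is handed in, with no verdict returned: the last camera check showed the turntable about 30° (one notch) back with the empty hole within about 1° of the pointer, the pawl down at its starting pose, the arm clear, and the tin and screwdriver not visibly moved (I didn't measure the bystanders' positions at the end).

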